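# Unlock the tasting dish from its chill drum and hold it out level

### The arm

A 6-joint arm with a two-finger parallel gripper is mounted at the origin on a cart in front of the work surface, level with it; the furniture and walls round the work are solid. World frame = base frame: x ahead of the robot, y to its left, z up, the work surface at z = 0. Lengths are in mm, angles in degrees, forces in N, time in s.
With the tool pointing down it reaches from about 350 to 850 mm from the base axis. Payload 8.1 kg.
Tool frame: the origin (TCP) lies between the finger pads; the fingertips stand 22 mm ahead of it and the grasp point (between the pads) lies 3 mm ahead of it; z points along the fingers, y is the line along which they close (so a half turn about z gives the same grasp; the last joint's range is limited). The gripper opens to 85 mm and grips with 20 to 120 N. Pads are 22 mm wide; open, the fingers measure 114 mm over their backs; the gripper's body (76 mm by 85 mm) begins 54 mm behind the grasp point. The pads swing forward as they close: fully open they stand 13 mm farther back than shut.
Start: joints at [66.612, 7.471, 85.268, -0, 87.261, -4.893], TCP at [190.312, 569.023, 253.292] pointing down, gripper open.
Joint ranges: [-169.43, 169.43], [-51.17, 129.36], [1.28, 143.12], [-76.62, 256.62], [0, 156.53], [-152.29, 152.29]. Speed limits (degrees/s): [136.94, 136.94, 159.86, 180, 180, 180].

### API

Orientations are given as [roll, pitch, yaw] about the fixed x, y, z axes, in that order (R = Rz(yaw) Ry(pitch) Rx(roll)).
In Python, from bench import r, vision gives the robot as it stands.
- The arm moves only by the tool step_arm, never from a script. Its argument "targets" is a list that holds one entry, the list of rows, each a list of 6 numbers: the shift along the world's x, y, z in mm, then the turn, a rotation vector about the world's x, y, z in rad. In form: [[[x, y, z, rx, ry, rz], ...]]. A call has 1 to 12 rows; each row is the pose to reach, as a shift and turn from the pose commanded when the call began; what a row does not reach only later rows make up. A row lasts 1/12 s, in which the tool goes at most 41.7 mm and 7.16 degrees, less where a joint would pass 70% of its speed; a pose out of reach is approached as far as the arm can. A call with a gripper value outside its range is refused whole. "fingers" is the gripper's target within -1 to 1 (shut at 1, half-way at 0, fully open at -1), set as the call begins (left out, the last holds). The fingers move at their own pace and stop on an object; "newtons" is the grip in N (left out, the last holds). Time passes only in rows, so rows that repeat a pose let the fingers close. It gives the time, the measured TCP pose, the force, the opening and the grip force at its end, in the units of the state.
- r.sense(): the state, without advancing time (a new reading comes with each control period).
- vision.snapshot(name): name is "scene" or "top"; returns a dict with "img" (480x640x3 uint8, blue, green, red), "mtx" (3x3 intrinsics, pixels), "eye" and "attitude" of the camera in the world. Camera axes: x right, y up, looking along -z (the intrinsics and any distortion apply to the point x, -y, -z); pixel columns grow to the right and rows downward; lengths in mm; the calibration is good to about 2 mm. A picture is of the moment at which its call begins. There is no depth.
- r.hand_in(): hands the job in; it is judged then, once.
The state is a dict: "time": time; "joint_pos": joint angles; "qd": joint speeds; "joint_efforts": joint torques, N m; "tool_pos": TCP position; "tcp_rot": TCP orientation; "ft_force": force on the tool from outside, world axes, zero at the start; "wrist_torque": the same for the moment, N m; "finger_gap": finger opening in mm; "grip_force": force on a finger pad.
Only numpy, scipy, OpenCV 4.12 (cv2) and the standard library are available. Lean on these libraries where they do the work, as an engineer would, in place of code of your own. Each camera call takes 0.05 s, during which the arm holds its last target. There are 200 camera calls.

### The job

The tasting dish is twist-locked onto its chill drum, which would turn with it: first wind the counter clamp's crank clockwise (seen from the crank's end) until the jaw grips the drum firmly, then let go of the crank. Take the dish by its loop handle, twist it a quarter turn counterclockwise (seen from above) on the drum to unlock it, and lift it straight up about 7 cm clear, keeping it level and the loose cherry tomato in its middle. Finish while holding it up there, still turned that quarter and steady, the drum still clamped, and disturb nothing that stands around.

Things in the scene. Friction and masses are not known exactly. Their poses are not given: they have to be found in the camera images.
- clamp: Grey iron counter clamp fixed to the worktop, bed 150 (x) x 262 (y) x 12 mm, 80 mm high at its jaw and screw block; origin on the worktop under the drum's seat. Its y axis runs along the screw, from the crank (-y end) past the sliding jaw to the fixed V jaw (+y), which centres the drum about 0 to 2 mm from the origin. Yaw varies.
- jaw: Sliding jaw with its screw; rubber face 54 mm wide, 20 to 62 mm above the worktop; axes as the clamp's; origin on the worktop 5 mm behind the face. It slides along the clamp's +y, 16 mm per turn of the crank, onto the drum; screw and crank travel with it. The screw holds it where it is left.
- crank (a joint): Crank angle in rad: 0 with the knob straight up, growing clockwise seen from the crank's end looking along the clamp's +y: from the top toward the clamp's +x, then down. Growing closes the jaw. Starts at 0.3 to 3.8; the jaw has the drum seated at about 8.6. Free turning takes about 2 N at the knob; 3 N more presses the jaw on firmly. Ends at 13.
- crank_axis (a point): Centre of the circle (radius 32 mm, in the plane square to the clamp's y, 66 mm above the worktop) on which the knob's middle runs; it travels with the jaw.
- crank_knob (a point): Middle of the crank's black knob, a level cylinder 18 mm thick and 54 mm long lying along the clamp's y, free to spin on its pin. The flat crank arm is 27 mm from this point, on the side toward the jaw; the clamp's screw block behind it is 80 mm high.
- chill_drum: Loose steel drum, 100 mm across, 92 mm high with its rim, 0.7 kg, on a slick foot on the clamp's bed; origin at the centre of its foot. A 72 x 30 mm slot runs along its x in the top plate, hidden under the dish. A spring ring in its top pushes the dish up with about 6 N; unclamped, the drum turns with the dish.
- drum_rim (a point): Point on the drum's rim, 50 mm along its -x from its axis and 86 mm above its foot.
- dish: White dished plate, 146 mm across, loop handle, 0.3 kg; origin: centre of its foot, 86 mm above the drum's foot; x along the grip bar. Its key is locked in the drum: at the start its x is along the drum's y (+-5 deg). Turned 90 deg CCW (+-12 will do, stop at 97) with about 0.2 N m it fits the slot, springs up 3 mm and lifts out; the key reaches 21 mm below. Tilt over 0.1 rad rolls the tomato.
- dish_grip (a point): Middle of the handle's black grip bar, 60 mm long (dish x), 14 mm thick (dish y), 18 mm high, level, 108 mm above the dish's origin, on its axis.
- dish_center (a point): Where the middle of the tomato belongs: on the dish's axis, 30 mm above its origin.
- tomato_center (a point): Centre of the loose red cherry tomato, a 36 mm ball of 25 g that lies in the middle of the dish, its top 51 mm below the grip bar's underside.
- mustard_bottle: Bystander: yellow mustard bottle, 70 x 86 x 192 mm, origin under its centre.
- pickle_jar: Bystander: glass jar with grey lid, 67 mm across, 100 mm high, origin under its centre.
- salt_shaker: Bystander: salt shaker with grey top, 44 mm across, 90 mm high, origin under its centre.
Mind the look-alikes: they are no part of the job. Leave any purple look-alike of the chill_drum alone.

How it is judged:
By the outcome, as a careful person would: the job done as asked, in the order asked, and still so for the second after the job is handed in, while the arm keeps its last pose, push and grip.
It also fails if it takes over 64 s, if anything falls off the work surface, if the arm or the gripper's body presses on something with over 40 N, if the wrist force passes 120 N, or if a joint passes its speed limit or range.

## Working session

There is one attempt and no reset: what is moved stays moved. The work goes in short steps, Python scripts to look and compute and a tool call to move; the robot and the scene stay as the last step left them, time stands still between calls to the robot, and variables do not carry over. Pictures are saved under pics/ and viewed, at most 10 in all, crops included, and the job is handed in when it is done.

Besides the shell and the picture viewer there is one more tool, called after "Request:" as name([rows], argument=value, ...), one row to a line, values as JSON. step_arm: Moves the arm, as the interface text tells. Its arguments: {"type":"object","properties":{"targets":{"type":"array"},"fingers":{"type":"number"},"newtons":{"type":"number"}},"required":["targets"]}

```bash
mkdir -p pics; ls; cat > h.py <<'E'
import numpy as np, cv2
from bench import r, vision
from scipy.spatial.transform import Rotation as R
def snap(n):
    s=vision.snapshot(n); return s
def rot(s):
    a=np.array(s["attitude"],float)
    if a.shape==(3,3): return a
    if a.size==4: return R.from_quat(a).as_matrix()
    return R.from_euler('xyz',a,degrees=True).as_matrix()
def ray(s,u,v):
    K=np.array(s["mtx"]); d=np.linalg.inv(K)@[u,v,1]; d=np.array([d[0],-d[1],-d[2]])
    return np.array(s["eye"],float),rot(s)@d
def onz(s,u,v,z):
    e,d=ray(s,u,v); return e+d*(z-e[2])/d[2]
def proj(s,p):
    c=rot(s).T@(np.array(p,float)-np.array(s["eye"])); q=np.array(s["mtx"])@[c[0],-c[1],-c[2]]; return q[:2]/q[2]
def two(s1,p1,s2,p2):
    e,d=ray(s1,*p1); f,g=ray(s2,*p2); d=d/np.linalg.norm(d); g=g/np.linalg.norm(g)
    t=np.linalg.lstsq(np.c_[d,-g],f-e,rcond=None)[0]; a=e+d*t[0]; b=f+g*t[1]
    return (a+b)/2,np.linalg.norm(a-b)
E
python3 - <<'E'
from h import *
for n in ("scene","top"):
    s=snap(n); cv2.imwrite(f"pics/{n}0.png",s["img"]); print({k:v for k,v in s.items() if k!="img"})
print(r.sense())
E
```

```text
pics
{'mtx': array([[606.7398697 ,   0.        , 322.30359583],
       [  0.        , 606.7398697 , 243.70820962],
       [  0.        ,   0.        ,   1.        ]]), 'eye': array([-690.26780563, -735.37648044,  788.10141412]), 'attitude': array([ 65.88651582,  -0.59321065, -58.0908616 ])}
{'mtx': array([[521.55765294,   0.        , 320.69512633],
       [  0.        , 521.55765294, 239.66438965],
       [  0.        ,   0.        ,   1.        ]]), 'eye': array([ 309.50977317,   21.25254593, 1572.65637703]), 'attitude': array([  8.25125231,  -0.58210076, -90.71042673])}
{'time': 0.1, 'joint_pos': array([ 6.66136485e+01,  7.51047126e+00,  8.53234833e+01,  2.11731771e-03,
        8.72614993e+01, -4.89235221e+00]), 'qd': array([-0.02610086, -0.00982682, -0.28947694,  0.01003088,  0.03769544,
       -0.00116863]), 'joint_efforts': array([ 6.34533153e-04, -5.70952392e+01, -5.01939511e+01, -4.46521390e-04,
        8.25797411e-03, -2.75851039e-05]), 'tool_pos': array([190.10043364, 568.60556336, 252.3482778 ]), 'tcp_rot': array([-1.79905074e+02, -1.02476968e-02,  1.61505889e+02]), 'ft_force': array([ 0.17650949,  0.74957536, -0.70193427]), 'wrist_torque': array([ 0.00105965,  0.02959956, -0.02253506]), 'grip_force': 0.0, 'finger_gap': 85.61231816687153}
```

View pics/scene0.png

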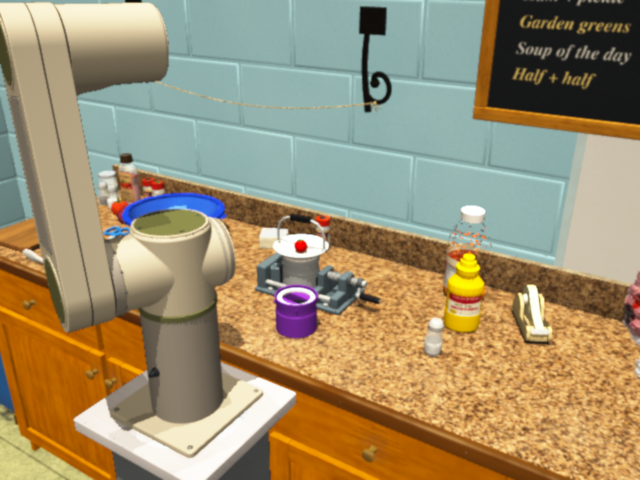

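View pics/top0.png

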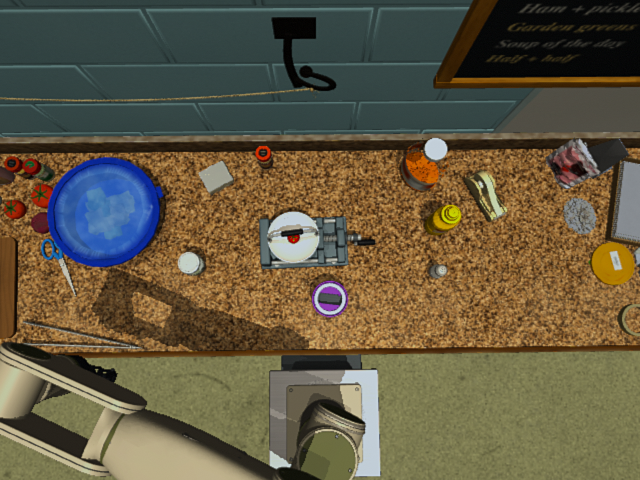

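The scene view shows the dish (300,245) on its steel drum, the clamp, and a black knob near (368,298). The top view shows the dish at (294,237), the knob at about (367,241), the jar at (191,263), the shaker at (438,270) and the mustard at (446,219).

Two things could be taken for the drum: the grey one under the dish at top (294,237), and the purple look-alike at top (330,299), which I leave alone. For the knob, the candidates are the black cylinder at (367,241) and the black grip bar at (291,232).

```bash
python3 - <<'E'
import cv2,numpy as np
a=cv2.imread("pics/top0.png")[200:285,250:385]; b=cv2.imread("pics/scene0.png")[205:345,245:390]
a=cv2.resize(a,(560,352),interpolation=cv2.INTER_CUBIC)
cv2.imwrite("pics/ca.png",cv2.resize(cv2.imread("pics/top0.png")[205:275,255:385],(780,420),interpolation=cv2.INTER_CUBIC))
cv2.imwrite("pics/cb.png",cv2.resize(b[:,:],(620,599),interpolation=cv2.INTER_CUBIC))
E
```

```text
(no output)
```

View pics/ca.png

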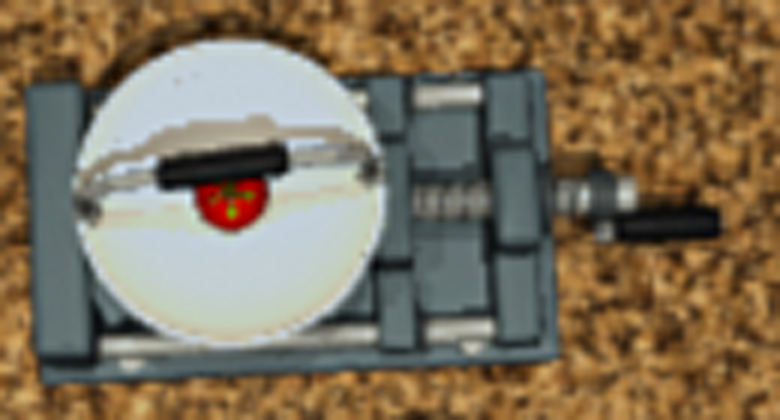

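View pics/cb.png

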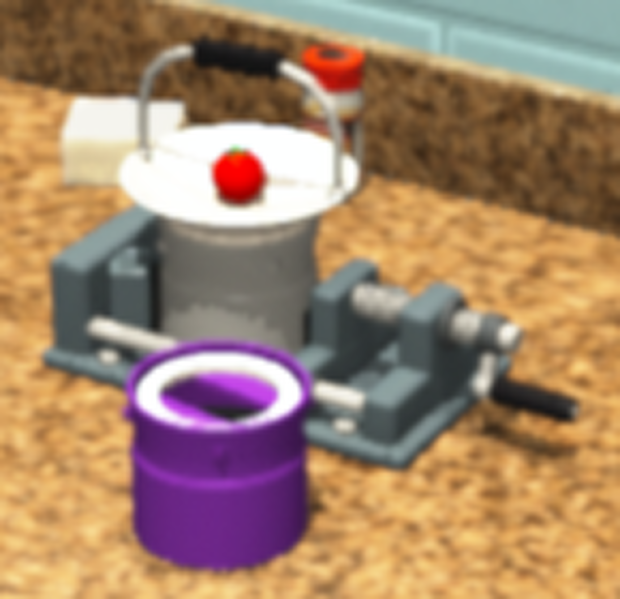

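The crops confirm it: the black knob hangs low and toward the robot on the grey clamp's crank, and the grip bar lies above the white dish. Next I measure both.

```bash
cat >> h.py <<'E'
def dark(s,box,th=60):
    u0,v0,u1,v1=box; m=np.zeros(s["img"].shape[:2],np.uint8)
    m[v0:v1,u0:u1]=(s["img"][v0:v1,u0:u1].max(2)<th)*255
    n,l,st,c=cv2.connectedComponentsWithStats(m); k=1+np.argmax(st[1:,4])
    v,u=np.where(l==k); (cx,cy),sz,_=rr=cv2.minAreaRect(np.c_[u,v].astype(np.float32))
    P=np.c_[u,v].astype(float); mu=P.mean(0); d=np.linalg.svd(P-mu,full_matrices=False)[2][0]; t=(P-mu)@d
    return mu,mu+d*t.min(),mu+d*t.max(),len(P)
def red(s,box):
    u0,v0,u1,v1=box; i=s["img"].astype(int)[v0:v1,u0:u1]; m=(i[...,2]>130)&(i[...,1]<70)&(i[...,0]<70)
    v,u=np.where(m); return np.array([u.mean()+u0,v.mean()+v0]),len(u)
E
python3 - <<'E'
from h import *
S,T=snap("scene"),snap("top")
for nm,bs,bt in (("knob",(355,285,385,310),(355,230,385,250)),("bar",(285,210,316,226),(275,225,308,243))):
    a=dark(S,bs);b=dark(T,bt);print(nm,[np.round(x,1) for x in a],[np.round(x,1) for x in b])
    print(" mid",two(S,a[0],T,b[0]))
    ee=sorted([a[1],a[2]],key=lambda p:p[0]);ff=sorted([b[1],b[2]],key=lambda p:p[0])
    for p,q in zip(ee,ff): print("  end",two(S,p,T,q))
a,b=red(S,(290,235,312,256)),red(T,(280,230,308,250));print("tom",a,b,two(S,a[0],T,b[0]))
# clamp bed corners from top crop (scale 6), height 12
for u,v,z in ((43,383,12),(557,357,12),(543,70,80),(26,85,80),(490,95,80),(635,195,66)):
    print(u,v,z,onz(T,255+u/6-.4,205+v/6-.4,z).round(1))
for n,p in (("jar",(191,263)),("shaker",(438,270)),("mustard",(446,219)),("purple",(330,299))): print(n,onz(T,*p,90).round())
# dish outline
i=T["img"].astype(int); m=((i.min(2)>150)*255).astype(np.uint8); w=np.zeros_like(m); w[205:270,260:325]=m[205:270,260:325]
c=max(cv2.findContours(w,0,2)[0],key=cv2.contourArea); e=cv2.fitEllipse(cv2.convexHull(c)); print("dish",e,onz(T,*e[0],110))
E
```

```text
knob [array([368.1, 298. ]), array([360.2, 295.5]), array([377.3, 300.9]), np.int64(88)] [array([365.2, 241.6]), array([374.1, 241.2]), array([355.1, 242.1]), np.int64(119)]
 mid (array([ 524.13157216, -128.0749099 ,   33.22308138]), np.float64(4.142195645811796))
  end (array([ 525.01093182, -100.80882755,   31.40728432]), np.float64(2.626404917793665))
  end (array([ 525.10309505, -154.33093855,   32.44603679]), np.float64(4.916710339521739))
bar [array([299.8, 218.4]), array([290.2, 216.8]), array([309.7, 220. ]), np.int64(124)] [array([291.9, 232.4]), array([302.1, 231.2]), array([281. , 233.8]), np.int64(108)]
 mid (array([527.13187284,  82.40952141, 203.76917467]), np.float64(3.1496136099017273))
  end (array([524.08996085, 111.16989858, 202.86774894]), np.float64(2.4585547172308915))
  end (array([530.53287948,  54.76524552, 204.22302722]), np.float64(2.146139427045206))
tom (array([300.4368932 , 246.19417476]), 103) (array([293.30434783, 238.97826087]), 46) (array([522.12131109,  80.18803586, 126.67822326]), np.float64(1.1314526715749198))
43 383 12 [450.5 180.2  12. ]
557 357 12 [460.6 -76.8  12. ]
543 70 80 [593.8 -68.5  80. ]
26 85 80 [589.1 182.1  80. ]
490 95 80 [581.8 -42.6  80. ]
635 195 66 [ 534.1 -113.    66. ]
jar [461. 374.  90.]
shaker [ 433. -330.   90.]
mustard [ 581. -360.   90.]
purple [355. -21.  90.]
dish ((291.54766845703125, 246.93296813964844), (33.214881896972656, 55.18796157836914), 74.02737426757812) [501.56979026  86.40662657 110.        ]
```

Request:
step_arm([
  [[8, -18, 5, 0, 0, -0.03], [22, -50, 10, 0, 0, -0.08], [38, -84, 16, 0, 0, -0.14], [54, -118, 22, 0, 0, -0.2], [70, -152, 28, 0, 0, -0.26], [86, -186, 33, 0, 0, -0.32], [102, -220, 38, 0, 0, -0.38], [118, -254, 42, 0, 0, -0.44], [134, -288, 45, 0, 0, -0.5], [150, -322, 47, 0, 0, -0.56], [166, -356, 47, 0, 0, -0.62], [182, -390, 47, 0, 0, -0.68]],
], fingers=-1)

```text
time: 1.2
tool_pos: [372.6, 177.3, 300.6]
tcp_rot: [179.9, 0.0, 122.4]
ft_force: [-0.3, 0.8, 0.4]
finger_gap: 85.5
grip_force: 0.0
```

Request:
step_arm([
  [[15, -34, 0, 0, 0, -0.06], [31, -67, 0, 0, 0, -0.12], [47, -100, 0, 0, 0, -0.18], [63, -133, 0, 0, 0, -0.24], [79, -166, 0, 0, 0, -0.3], [95, -199, 0, 0, 0, -0.36], [111, -232, -10, 0, 0, -0.42], [127, -260, -25, 0, 0, -0.48], [140, -285, -45, 0, 0, -0.53], [148, -304, -70, 0, 0, -0.53], [152, -315, -95, 0, 0, -0.53], [152, -315, -105, 0, 0, -0.53]],
])

```text
time: 2.2
tool_pos: [522.8, -137.6, 191.0]
tcp_rot: [-179.7, -0.1, 92.0]
ft_force: [-0.2, -0.2, -0.7]
finger_gap: 85.4
grip_force: 0.0
```

Request:
step_arm([
  [[0, 0, -15, 0, 0, 0], [0, 0, -40, 0, 0, 0], [0, 0, -65, 0, 0, 0], [0, 0, -90, 0, 0, 0], [0, 0, -110, 0, 0, 0], [0, 0, -122, 0, 0, 0], [0, 0, -130, 0, 0, 0], [0, 0, -130, 0, 0, 0], [0, 0, -130, 0, 0, 0]],
])

```text
time: 2.95
tool_pos: [524.8, -135.8, 66.1]
tcp_rot: [180.0, 0.0, 92.2]
ft_force: [-0.5, -0.3, 1.0]
finger_gap: 85.5
grip_force: 0.0
```

```bash
python3 - <<'E'
from h import *
S,T=snap("scene"),snap("top"); print(r.sense()["tool_pos"],r.sense()["tcp_rot"])
a=cv2.resize(S["img"][235:325,310:420],(440,360),interpolation=cv2.INTER_CUBIC)
cv2.imwrite("pics/k1.png",a)
E
```

```text
[ 525.50055004 -136.28408097   67.02186621] [1.79863067e+02 5.42575040e-02 9.21827409e+01]
```

View pics/k1.png

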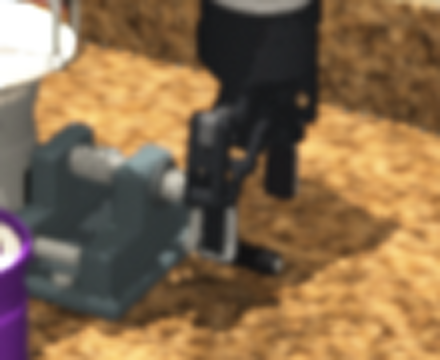

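The near finger hangs in front of the knob (crop 215,240) and the far finger is behind it, so the knob lies between them. I'll descend and close.

Request:
step_arm([
  [[0, 0, -12, 0, 0, 0], [0, 0, -24, 0, 0, 0], [0, 0, -28, 0, 0, 0], [0, 0, -28, 0, 0, 0]],
])

```text
time: 3.38
tool_pos: [522.6, -135.4, 35.0]
tcp_rot: [-179.8, -0.1, 92.2]
ft_force: [-0.7, 1.0, -1.0]
finger_gap: 85.5
grip_force: 0.0
```

Request:
step_arm([
  [[0, 0, 0, 0, 0, 0], [0, 0, 0, 0, 0, 0], [0, 0, 0, 0, 0, 0], [0, 0, 0, 0, 0, 0], [0, 0, 0, 0, 0, 0], [0, 0, 0, 0, 0, 0], [0, 0, 0, 0, 0, 0], [0, 0, 0, 0, 0, 0], [0, 0, 0, 0, 0, 0], [0, 0, 0, 0, 0, 0]],
], fingers=1, newtons=25)

```text
time: 4.22
tool_pos: [524.5, -136.1, 37.6]
tcp_rot: [180.0, 0.0, 92.2]
ft_force: [0.2, -0.6, 2.6]
finger_gap: 16.9
grip_force: 24.5
```

```bash
cat > c.py <<'E'
import numpy as np,sys
a,b,n=map(float,sys.argv[1:4]);c=np.radians(2.2)
for t in np.linspace(a,b,int(n)+1)[1:]:
    p=32*(np.sin(t)-np.sin(a)); q=2.546*(t-a)
    print(np.round([p*np.cos(c)-q*np.sin(c),p*np.sin(c)+q*np.cos(c),32*(np.cos(t)-np.cos(a))],1).tolist(),end=" ")
print()
E
python3 c.py 3.5 4.1 6
```

```text
[-2.9, 0.1, 1.3] [-5.7, 0.3, 2.8] [-8.4, 0.4, 4.7] [-10.8, 0.6, 6.7] [-13.0, 0.8, 9.1] [-15.0, 1.0, 11.6]
```

Request:
step_arm([
  [[-2.9, 0.1, 1.3, 0, 0, 0], [-5.7, 0.3, 2.8, 0, 0, 0], [-8.4, 0.4, 4.7, 0, 0, 0], [-10.8, 0.6, 6.7, 0, 0, 0], [-13, 0.8, 9.1, 0, 0, 0], [-15, 1, 11.6, 0, 0, 0], [-15, 1, 11.6, 0, 0, 0], [-15, 1, 11.6, 0, 0, 0]],
])

```text
time: 4.88
tool_pos: [509.2, -135.1, 49.2]
tcp_rot: [180.0, 0.0, 92.2]
ft_force: [1.1, -1.3, 0.3]
finger_gap: 17.0
grip_force: 24.7
```

```bash
python3 - <<'E'
from h import *
T=snap("top");s=r.sense(); print(s["ft_force"],s["tool_pos"],s["finger_gap"],s["wrist_torque"])
E
python3 c.py 4.1 5.0 9
```

```text
[ 0.36488347 -2.97366902  2.56257985] [ 509.23218865 -135.08976492   49.08931088] 17.074469169432543 [-0.33006323 -0.11169557  0.03256419]
[-1.7, 0.2, 2.7] [-3.1, 0.4, 5.6] [-4.3, 0.6, 8.6] [-5.1, 0.8, 11.6] [-5.7, 1.1, 14.8] [-5.9, 1.3, 18.0] [-5.8, 1.6, 21.2] [-5.3, 1.8, 24.4] [-4.6, 2.1, 27.5]
```

Request:
step_arm([
  [[-1.7, 0.2, 2.7, 0, 0, 0], [-3.1, 0.4, 5.6, 0, 0, 0], [-4.3, 0.6, 8.6, 0, 0, 0], [-5.1, 0.8, 11.6, 0, 0, 0], [-5.7, 1.1, 14.8, 0, 0, 0], [-5.9, 1.3, 18, 0, 0, 0], [-5.8, 1.6, 21.2, 0, 0, 0], [-5.3, 1.8, 24.4, 0, 0, 0], [-4.6, 2.1, 27.5, 0, 0, 0], [-4.6, 2.1, 27.5, 0, 0, 0], [-4.6, 2.1, 27.5, 0, 0, 0]],
])

```text
time: 5.85
tool_pos: [504.7, -132.9, 76.7]
tcp_rot: [-180.0, 0.0, 92.2]
ft_force: [-0.9, -4.1, 1.9]
finger_gap: 17.1
grip_force: 24.8
```

```bash
python3 - <<'E'
from h import *
S,T=snap("scene"),snap("top");s=r.sense(); print(s["ft_force"],s["tool_pos"],s["finger_gap"],s["wrist_torque"])
cv2.imwrite("pics/k2.png",np.hstack([cv2.resize(S["img"][215:325,270:400],(390,330),interpolation=cv2.INTER_CUBIC),cv2.resize(T["img"][195:280,260:390],(390,330))]))
E
python3 c.py 5.0 6.0 10
```

```text
[-1.25128118 -4.30483491  2.00484853] [ 504.59581768 -132.98002255   76.48182324] 17.21280385706274 [-0.63605544  0.18144536 -0.01868556]
[1.0, 0.3, 3.0] [2.4, 0.6, 5.9] [4.0, 0.9, 8.7] [5.9, 1.2, 11.2] [8.1, 1.6, 13.6] [10.4, 1.9, 15.7] [13.0, 2.3, 17.6] [15.7, 2.6, 19.3] [18.6, 3.0, 20.6] [21.6, 3.4, 21.6]
```

View pics/k2.png

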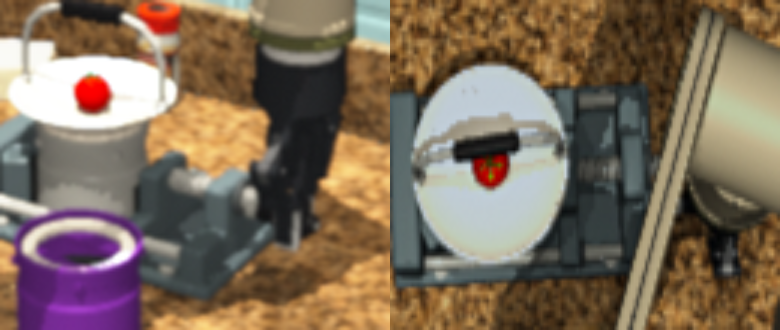

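The crop shows the knob still held (scene crop 290,225) and the jaw moved about 4 mm toward the drum. The crank is turning, so I continue.

Request:
step_arm([
  [[1, 0.2, 3, 0, 0, 0], [2.4, 0.4, 5.9, 0, 0, 0], [4, 0.6, 8.7, 0, 0, 0], [5.9, 0.9, 11.2, 0, 0, 0], [8.1, 1.2, 13.6, 0, 0, 0], [10.4, 1.5, 15.7, 0, 0, 0], [13, 1.9, 17.6, 0, 0, 0], [15.7, 2.3, 19.3, 0, 0, 0], [18.6, 2.7, 20.6, 0, 0, 0], [21.6, 3.1, 21.6, 0, 0, 0], [21.6, 3.1, 21.6, 0, 0, 0]],
])

```text
time: 6.87
tool_pos: [527.4, -129.6, 98.6]
tcp_rot: [179.9, 0.0, 92.2]
ft_force: [-1.6, -2.4, 3.9]
finger_gap: 17.1
grip_force: 25.0
```

```bash
python3 c.py 6 7.1 11; python3 c.py 7.1 8.2 11; python3 c.py 8.2 9.3 11
```

```text
[3.1, 0.4, 0.7] [6.3, 0.7, 1.2] [9.4, 1.1, 1.3] [12.6, 1.5, 1.1] [15.8, 1.9, 0.5] [18.8, 2.3, -0.3] [21.8, 2.6, -1.5] [24.7, 3.0, -2.9] [27.3, 3.3, -4.6] [29.8, 3.7, -6.6] [32.1, 4.0, -8.8] 
[2.1, 0.3, -2.4] [3.9, 0.7, -5.1] [5.4, 1.0, -7.9] [6.6, 1.3, -10.8] [7.6, 1.6, -13.9] [8.2, 1.8, -17.0] [8.6, 2.1, -20.2] [8.6, 2.4, -23.4] [8.2, 2.6, -26.6] [7.6, 2.8, -29.7] [6.7, 3.1, -32.8] 
[-1.2, 0.2, -3.0] [-2.8, 0.4, -5.8] [-4.6, 0.6, -8.4] [-6.6, 0.8, -10.9] [-8.9, 0.9, -13.1] [-11.4, 1.1, -15.1] [-14.1, 1.2, -16.8] [-17.0, 1.4, -18.3] [-20.0, 1.5, -19.5] [-23.1, 1.7, -20.3] [-26.2, 1.8, -20.9]
```

Request:
step_arm([
  [[3.1, 0.3, 0.7, 0, 0, 0], [6.3, 0.6, 1.2, 0, 0, 0], [9.4, 1, 1.3, 0, 0, 0], [12.6, 1.4, 1.1, 0, 0, 0], [15.8, 1.8, 0.5, 0, 0, 0], [18.8, 2.2, -0.3, 0, 0, 0], [21.8, 2.6, -1.5, 0, 0, 0], [24.7, 3, -2.9, 0, 0, 0], [27.3, 3.3, -4.6, 0, 0, 0], [29.8, 3.7, -6.6, 0, 0, 0], [32.1, 4, -8.8, 0, 0, 0]],
])

```text
time: 7.78
tool_pos: [558.9, -125.7, 89.0]
tcp_rot: [180.0, -0.0, 92.2]
ft_force: [1.9, 0.6, 3.2]
finger_gap: 17.4
grip_force: 24.9
```

Request:
step_arm([
  [[2.1, 0.3, -2.4, 0, 0, 0], [3.9, 0.7, -5.1, 0, 0, 0], [5.4, 1, -7.9, 0, 0, 0], [6.6, 1.3, -10.8, 0, 0, 0], [7.6, 1.6, -13.9, 0, 0, 0], [8.2, 1.8, -17, 0, 0, 0], [8.6, 2.1, -20.2, 0, 0, 0], [8.6, 2.4, -23.4, 0, 0, 0], [8.2, 2.6, -26.6, 0, 0, 0], [7.6, 2.8, -29.7, 0, 0, 0], [6.7, 3.1, -32.8, 0, 0, 0]],
])

```text
time: 8.7
tool_pos: [564.8, -122.6, 55.9]
tcp_rot: [-180.0, -0.0, 92.2]
ft_force: [0.6, -0.7, 1.3]
finger_gap: 17.1
grip_force: 24.9
```

Request:
step_arm([
  [[-1.2, 0.2, -3, 0, 0, 0], [-2.8, 0.4, -5.8, 0, 0, 0], [-4.6, 0.6, -8.4, 0, 0, 0], [-6.6, 0.8, -10.9, 0, 0, 0], [-6.6, 0.8, -10.9, 0, 0, 0]],
], newtons=40)

```text
time: 9.12
tool_pos: [557.6, -121.8, 44.9]
tcp_rot: [-179.9, -0.0, 92.2]
ft_force: [-2.0, -0.5, 1.7]
finger_gap: 16.6
grip_force: 39.0
```

```bash
python3 c.py 8.6 9.6 10
```

```text
[-2.3, 0.2, -2.2] [-4.8, 0.3, -4.2] [-7.5, 0.5, -6.0] [-10.3, 0.6, -7.4] [-13.3, 0.8, -8.6] [-16.4, 0.9, -9.5] [-19.6, 1.0, -10.0] [-22.8, 1.2, -10.3] [-26.0, 1.3, -10.2] [-29.2, 1.4, -9.8]
```

Request:
step_arm([
  [[-2.3, 0.2, -2.2, 0, 0, 0], [-4.8, 0.3, -4.2, 0, 0, 0], [-7.5, 0.5, -6, 0, 0, 0], [-7.5, 0.5, -6, 0, 0, 0]],
])

```text
time: 9.45
tool_pos: [552.8, -121.7, 40.8]
tcp_rot: [179.7, 0.1, 92.2]
ft_force: [3.6, -1.4, 4.5]
finger_gap: 16.6
grip_force: 39.4
```

Request:
step_arm([
  [[-2.8, 0.1, -1.4, 0, 0, 0], [-2.8, 0.1, -1.4, 0, 0, 0], [-2.8, 0.1, -1.4, 0, 0, 0]],
])

```text
time: 9.7
tool_pos: [551.3, -121.7, 40.0]
tcp_rot: [179.6, 0.1, 92.2]
ft_force: [7.6, 1.2, 2.7]
finger_gap: 16.9
grip_force: 39.4
```

```bash
python3 - <<'E'
from h import *
T=snap("top");s=r.sense(); print(s["ft_force"],s["tool_pos"],s["finger_gap"],s["wrist_torque"])
b=dark(T,(270,220,312,245)); print(b, red(T,(280,225,308,250)))
E
```

```text
[8.07621741 0.2547777  2.39732099] [ 551.26162938 -121.73981508   39.97235032] 17.136276598898803 [ 0.02844418 -1.2368008  -0.09988029]
(array([291.        , 232.47706422]), array([301.87469966, 231.04710391]), array([280.11937102, 233.90780421]), 109) (array([292.54545455, 239.09090909]), 44)
```

Request:
step_arm([
  [[-3, 0.1, -1.2, 0, 0, 0], [-3, 0.1, -1.2, 0, 0, 0], [-3, 0.1, -1.2, 0, 0, 0], [-3, 0.1, -1.2, 0, 0, 0]],
])

```text
time: 10.08
tool_pos: [549.3, -121.8, 39.0]
tcp_rot: [179.5, 0.1, 92.2]
ft_force: [12.7, 0.6, -0.5]
finger_gap: 16.4
grip_force: 39.4
```

Request:
step_arm([
  [[4, 0, 0.5, 0, 0, 0], [4, 0, 0.5, 0, 0, 0]],
])

```text
time: 10.25
tool_pos: [552.1, -121.6, 39.9]
tcp_rot: [179.7, 0.1, 92.2]
ft_force: [1.5, 0.7, 12.3]
finger_gap: 17.0
grip_force: 40.4
```

Request:
step_arm([
  [[0, 0, 0, 0, 0, 0], [0, 0, 0, 0, 0, 0], [0, 0, 0, 0, 0, 0], [0, 0, 0, 0, 0, 0], [0, 0, 0, 0, 0, 0], [0, 0, 0, 0, 0, 0], [0, 0, 0, 0, 0, 0], [0, 0, 0, 0, 0, 0]],
], fingers=-1)

```text
time: 10.92
tool_pos: [549.1, -121.2, 37.2]
tcp_rot: [-180.0, -0.0, 92.2]
ft_force: [0.1, -0.5, -0.5]
finger_gap: 85.3
grip_force: 0.0
```

Request:
step_arm([
  [[0, -4, 15, 0, 0, 0], [0, -8, 40, 0, 0, 0], [0, -8, 70, 0, 0, 0], [0, -8, 105, 0, 0, 0], [0, -8, 140, 0, 0, 0], [0, -8, 175, 0, 0, 0], [0, -8, 210, 0, 0, 0], [0, -8, 235, 0, 0, 0], [0, -8, 250, 0, 0, 0], [0, -8, 255, 0, 0, 0]],
])

```text
time: 11.75
tool_pos: [550.5, -129.6, 296.6]
tcp_rot: [179.7, 0.1, 92.2]
ft_force: [1.1, 0.1, 1.1]
finger_gap: 85.8
grip_force: 0.0
```

```bash
python3 - <<'E'
from h import *
S,T=snap("scene"),snap("top");s=r.sense(); print(s["ft_force"],s["tool_pos"],s["tcp_rot"],s["joint_pos"])
a=dark(S,(280,205,322,226));b=dark(T,(270,220,312,245))
print(a,b,two(S,a[0],T,b[0]))
ee=sorted([a[1],a[2]],key=lambda p:p[0]);ff=sorted([b[1],b[2]],key=lambda p:p[0])
for p,q in zip(ee,ff): print("  end",two(S,p,T,q), onz(T,*q,206))
a,b=red(S,(285,230,315,260)),red(T,(275,225,308,250));print("tom",a,b,two(S,a[0],T,b[0]))
cv2.imwrite("pics/k3.png",np.hstack([cv2.resize(S["img"][215:325,260:390],(390,330),interpolation=cv2.INTER_CUBIC),cv2.resize(T["img"][195:280,260:390],(390,330))]))
E
```

```text
[ 0.52082982  0.17269925 -0.16362307] [ 549.67482395 -129.32786628  293.29626494] [1.79892556e+02 4.13990131e-02 9.21784036e+01] [-1.84413989e+01  1.11704501e+00  8.77901365e+01 -9.08911953e-04
  9.09776781e+01 -2.06198578e+01]
(array([299.39495798, 218.28571429]), array([289.72585452, 216.42322422]), array([309.34622871, 220.20255621]), 119) (array([291.06542056, 232.5046729 ]), array([301.88801961, 231.12291513]), array([280.84796274, 233.80917024]), 107) (array([527.25267128,  84.339943  , 203.47231867]), np.float64(2.42626815195873))
  end (array([523.68247867, 111.8181266 , 203.88808492]), np.float64(3.3817779980302216)) [524.35079177 110.3155717  206.        ]
  end (array([530.65704522,  55.63286787, 203.33352399]), np.float64(2.545644705519155)) [530.96159543  54.52580403 206.        ]
tom (array([299.93939394, 246.21212121]), 99) (array([292.75555556, 239.        ]), 45) (array([522.13161174,  81.75755851, 126.23449673]), np.float64(1.0963385032443842))
```

View pics/k3.png

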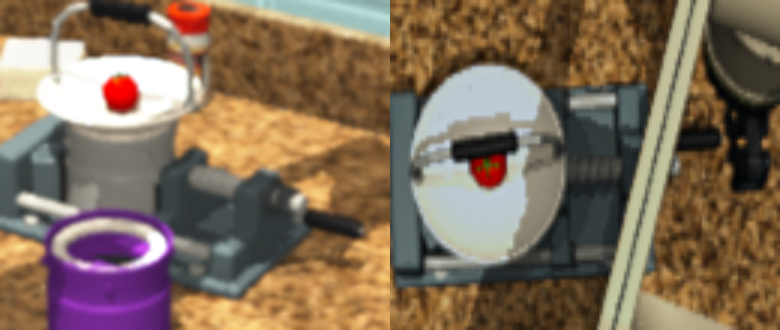

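The crop shows the jaw against the drum (scene crop 165,190), the free knob at (340,222), and the dish level with the tomato in the middle. The bar measures (527, 83) at height about 205 and lies at 97°, so I move to the dish.

Request:
step_arm([
  [[-2, 15, 2, 0, 0, 0.01], [-5, 45, 4, 0, 0, 0.03], [-9, 80, 5, 0, 0, 0.05], [-13, 115, 5, 0, 0, 0.07], [-17, 150, 5, 0, 0, 0.084], [-20, 180, 5, 0, 0, 0.084], [-22, 202, 2, 0, 0, 0.084], [-22, 212, 0, 0, 0, 0.084], [-22, 212, -10, 0, 0, 0.084], [-22, 212, -25, 0, 0, 0.084], [-22, 212, -40, 0, 0, 0.084], [-22, 212, -40, 0, 0, 0.084]],
], fingers=-1)

```text
time: 12.85
tool_pos: [525.0, 81.7, 247.0]
tcp_rot: [-179.6, 0.0, 97.0]
ft_force: [-0.4, -0.1, -1.1]
finger_gap: 85.0
grip_force: 0.0
```

Request:
step_arm([
  [[0, 0, -15, 0, 0, 0], [0, 0, -30, 0, 0, 0], [0, 0, -40, 0, 0, 0], [0, 0, -44, 0, 0, 0], [0, 0, -44, 0, 0, 0], [0, 0, -44, 0, 0, 0]],
])

```text
time: 13.35
tool_pos: [527.3, 82.5, 208.6]
tcp_rot: [-180.0, 0.0, 97.0]
ft_force: [-0.2, 0.3, 0.6]
finger_gap: 85.1
grip_force: 0.0
```

```bash
python3 - <<'E'
from h import *
S=snap("scene");s=r.sense(); print(s["ft_force"],s["tool_pos"],s["tcp_rot"])
cv2.imwrite("pics/g1.png",cv2.resize(S["img"][170:280,240:370],(520,440),interpolation=cv2.INTER_CUBIC))
E
```

```text
[ 0.20327464 -0.0435727   0.58710352] [527.65381286  82.63577128 209.2302559 ] [1.79942658e+02 5.86196505e-03 9.69768843e+01]
```

View pics/g1.png

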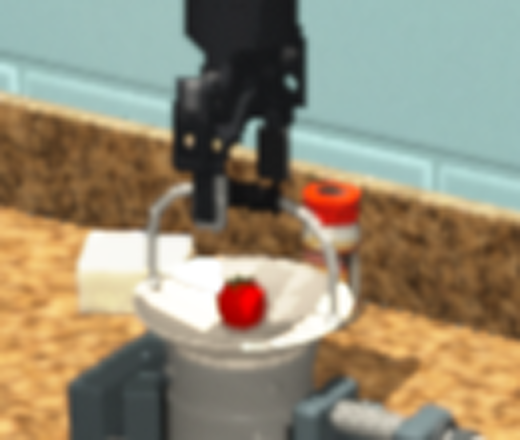

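The bar (crop 250,192) lies between the fingers, so I close.

Request:
step_arm([
  [[0, 0, 0, 0, 0, 0], [0, 0, 0, 0, 0, 0], [0, 0, 0, 0, 0, 0], [0, 0, 0, 0, 0, 0], [0, 0, 0, 0, 0, 0], [0, 0, 0, 0, 0, 0], [0, 0, 0, 0, 0, 0], [0, 0, 0, 0, 0, 0], [0, 0, 0, 0, 0, 0], [0, 0, 0, 0, 0, 0]],
], fingers=1, newtons=60)

```text
time: 14.23
tool_pos: [527.3, 82.9, 208.5]
tcp_rot: [180.0, -0.0, 97.0]
ft_force: [-0.9, 0.3, 1.9]
finger_gap: 13.0
grip_force: 60.2
```

Request:
step_arm([
  [[0, 0, 0, 0, 0, 0.02], [0, 0, 0, 0, 0, 0.05], [0, 0, 0, 0, 0, 0.1], [0, 0, 0, 0, 0, 0.15], [0, 0, 0, 0, 0, 0.2], [0, 0, 0, 0, 0, 0.25], [0, 0, 0, 0, 0, 0.3], [0, 0, 0, 0, 0, 0.35], [0, 0, 0, 0, 0, 0.4], [0, 0, 0, 0, 0, 0.44], [0, 0, 0, 0, 0, 0.47], [0, 0, 0, 0, 0, 0.48]],
])

```text
time: 15.23
tool_pos: [527.4, 82.8, 208.5]
tcp_rot: [180.0, 0.0, 124.6]
ft_force: [-0.4, -0.5, 2.4]
finger_gap: 12.9
grip_force: 60.2
```

```bash
python3 - <<'E'
from h import *
T,S=snap("top"),snap("scene");s=r.sense(); print(s["ft_force"],s["wrist_torque"],s["tool_pos"],s["tcp_rot"],s["finger_gap"])
cv2.imwrite("pics/g2.png",np.hstack([cv2.resize(S["img"][180:320,240:370],(390,420),interpolation=cv2.INTER_CUBIC),cv2.resize(T["img"][195:280,255:335],(395,420))]))
E
```

```text
[ 0.38462902 -0.55953476  2.73213242] [ 0.05354682 -0.0668093  -0.04378935] [527.41398873  82.82141081 208.55018751] [1.79973968e+02 1.51484020e-02 1.24496695e+02] 13.169238635755443
```

View pics/g2.png

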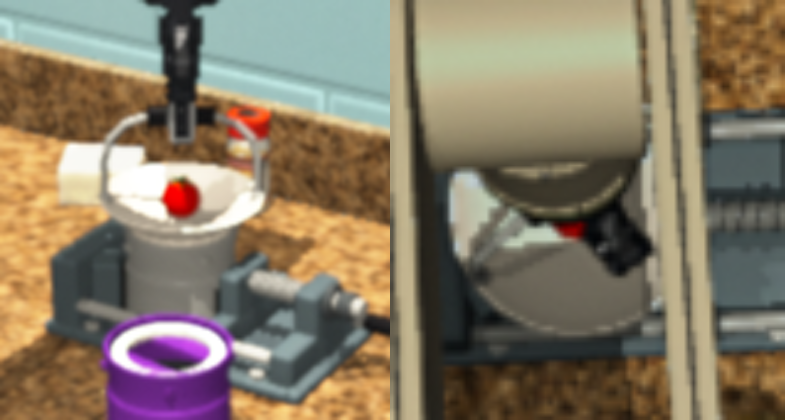

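The dish turned with the gripper, it is level, and the tomato (scene crop 182,197) is in the middle. I continue, and will check the drum at the end of the turn.

Request:
step_arm([
  [[0, 0, 0, 0, 0, 0.02], [0, 0, 0, 0, 0, 0.05], [0, 0, 0, 0, 0, 0.1], [0, 0, 0, 0, 0, 0.15], [0, 0, 0, 0, 0, 0.2], [0, 0, 0, 0, 0, 0.25], [0, 0, 0, 0, 0, 0.3], [0, 0, 0, 0, 0, 0.35], [0, 0, 0, 0, 0, 0.4], [0, 0, 0, 0, 0, 0.45], [0, 0, 0, 0, 0, 0.5], [0, 0, 0, 0, 0, 0.55]],
])

```text
time: 16.33
tool_pos: [527.2, 82.8, 208.4]
tcp_rot: [180.0, 0.0, 156.2]
ft_force: [0.9, 0.2, 2.9]
finger_gap: 13.2
grip_force: 60.2
```

```bash
python3 - <<'E'
from h import *
s=r.sense(); print(s["time"],s["ft_force"],s["wrist_torque"],s["tcp_rot"])
E
```

```text
16.3333 [0.87651505 0.15789916 2.86697472] [-0.00329378 -0.03207722 -0.1459797 ] [1.79996797e+02 3.32881167e-03 1.56173254e+02]
```

Request:
step_arm([
  [[0, 0, 0, 0, 0, 0.05], [0, 0, 0, 0, 0, 0.1], [0, 0, 0, 0, 0, 0.15], [0, 0, 0, 0, 0, 0.2], [0, 0, 0, 0, 0, 0.25], [0, 0, 0, 0, 0, 0.3], [0, 0, 0, 0, 0, 0.35], [0, 0, 0, 0, 0, 0.4], [0, 0, 0, 0, 0, 0.44], [0, 0, 0, 0, 0, 0.48], [0, 0, 0, 0, 0, 0.51], [0, 0, 0, 0, 0, 0.53]],
])

```text
time: 17.33
tool_pos: [527.2, 82.8, 208.4]
tcp_rot: [-180.0, 0.0, -173.5]
ft_force: [1.2, -0.3, 1.2]
finger_gap: 13.1
grip_force: 60.2
```

Request:
step_arm([
  [[0, 0, 0, 0, 0, 0.01], [0, 0, 0, 0, 0, 0.01], [0, 0, 0, 0, 0, 0.01]],
])

```text
time: 17.58
tool_pos: [527.2, 82.8, 208.4]
tcp_rot: [-180.0, 0.0, -173.1]
ft_force: [0.2, -0.1, 1.5]
finger_gap: 12.9
grip_force: 60.2
```

```bash
python3 - <<'E'
from h import *
S=snap("scene");s=r.sense(); print(s["time"],s["ft_force"],s["wrist_torque"],s["tool_pos"],s["tcp_rot"],s["finger_gap"])
a=red(S,(280,225,320,262));print(a)
p=cv2.imread("pics/scene0.png")
E
```

```text
17.6333 [ 0.54300001 -0.67206559  2.20523946] [-0.00242052 -0.02170883 -0.02004235] [527.2354508   82.8395283  208.41088455] [-1.79999812e+02  3.45979505e-03 -1.73083587e+02] 13.162867754324036
(array([300.51351351, 245.63063063]), 111)
```

Request:
step_arm([
  [[0, 0, 0.7, 0, 0, 0], [0, 0, 1.5, 0, 0, 0], [0, 0, 2.3, 0, 0, 0], [0, 0, 3, 0, 0, 0], [0, 0, 3.8, 0, 0, 0], [0, 0, 4.5, 0, 0, 0]],
])

```text
time: 18.13
tool_pos: [526.8, 82.8, 212.3]
tcp_rot: [180.0, -0.1, -173.1]
ft_force: [0.3, 0.2, -3.6]
finger_gap: 13.0
grip_force: 59.4
```

Request:
step_arm([
  [[0, 0, 1, 0, 0, 0], [0, 0, 2, 0, 0, 0], [0, 0, 3.5, 0, 0, 0], [0, 0, 5, 0, 0, 0], [0, 0, 6.5, 0, 0, 0], [0, 0, 8, 0, 0, 0]],
])

```text
time: 18.63
tool_pos: [527.2, 82.8, 221.0]
tcp_rot: [-180.0, -0.0, -173.1]
ft_force: [-0.5, -0.1, -3.2]
finger_gap: 13.0
grip_force: 59.4
```

```bash
python3 - <<'E'
from h import *
S=snap("scene");s=r.sense(); print(s["ft_force"],s["wrist_torque"],s["tool_pos"],s["tcp_rot"])
print(red(S,(280,225,320,262)))
E
```

```text
[-0.27169349  0.42249413 -3.47054134] [-0.00500319 -0.00379253 -0.02253984] [527.39071486  82.83861942 221.43425309] [-1.79998029e+02  3.09569207e-02 -1.73054212e+02]
(array([300.52252252, 241.33333333]), 111)
```

Request:
step_arm([
  [[0, 0, 2, 0, 0, 0], [0, 0, 6, 0, 0, 0], [0, 0, 12, 0, 0, 0], [0, 0, 18, 0, 0, 0], [0, 0, 25, 0, 0, 0], [0, 0, 32, 0, 0, 0], [0, 0, 39, 0, 0, 0], [0, 0, 46, 0, 0, 0], [0, 0, 52, 0, 0, 0], [0, 0, 56, 0, 0, 0], [0, 0, 58, 0, 0, 0], [0, 0, 59, 0, 0, 0]],
])

```text
time: 19.68
tool_pos: [527.3, 82.8, 280.3]
tcp_rot: [-180.0, 0.0, -173.1]
ft_force: [0.1, -0.2, -3.3]
finger_gap: 13.2
grip_force: 59.4
```

Request:
step_arm([
  [[0, 0, 0, 0, 0, 0], [0, 0, 0, 0, 0, 0], [0, 0, 0, 0, 0, 0], [0, 0, 0, 0, 0, 0], [0, 0, 0, 0, 0, 0], [0, 0, 0, 0, 0, 0], [0, 0, 0, 0, 0, 0], [0, 0, 0, 0, 0, 0], [0, 0, 0, 0, 0, 0], [0, 0, 0, 0, 0, 0]],
])

```text
time: 20.52
tool_pos: [527.2, 82.8, 279.9]
tcp_rot: [-180.0, 0.0, -173.1]
ft_force: [0.4, 0.3, -3.7]
finger_gap: 12.9
grip_force: 59.4
```

```bash
python3 - <<'E'
from h import *
S,T=snap("scene"),snap("top");s=r.sense(); print(s["ft_force"],s["tool_pos"],s["tcp_rot"],s["finger_gap"])
cv2.imwrite("pics/f.png",np.hstack([cv2.resize(S["img"][160:320,240:380],(420,480),interpolation=cv2.INTER_CUBIC),cv2.resize(T["img"][180:290,250:340],(360,480))]))
E
```

```text
[ 0.31551228 -0.04811856 -3.26047968] [527.24254172  82.83345998 279.93050568] [-1.79999768e+02  5.33585967e-03 -1.73055069e+02] 13.12028525829405
```

View pics/f.png

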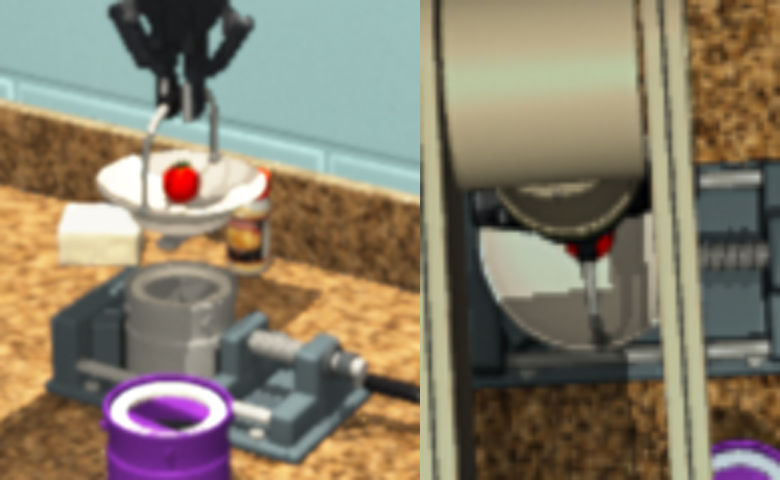

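The dish hangs level about 72 mm up, its handle turned a quarter and the tomato (crop 182,183) in its middle. The drum (180,310) stays in the jaw with its slot showing, so I hand in.

```bash
python3 -c "
from h import *
print(r.hand_in())"
```

```text
the job is handed in; nothing more can be done
None
```

I clamped the drum, let go of the crank, turned the dish 90° counterclockwise to unlock it, and handed the job in at about 21 s with the dish held level and steady about 72 mm up, the tomato in its middle and the drum still in the jaw.

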